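Face the clip-lid jar to the front and pin its keeper

TASK

With a fingertip, turn the glass jar round on its turning seat in the white tray until its label and the clip tab above it face squarely to the tray's front, the long side with the keeper bar, leaving the jar standing in the seat. Then swing the keeper bar fully shut across the front of the jar, and last push the steel pin fully home through the two knuckles so that it locks the keeper. Leave the hammer, the spanner and the small bottle where they are.

Things in the scene. Friction and masses are not known exactly. Their poses are not given: they have to be found in the camera images.
- tray: White plastic tray fixed to the bench, 160 mm (x) by 360 mm (y), floor 8 mm thick, back rim 38 mm high. Origin: on the bench (z = 0) under the vertical axis of the jar's round seat. +x: the tray's front, the long side with the keeper bar, away from the robot; +y: towards the pin end; z up. A tilt-out bin (66 mm high, not used) fills the -y end from y = -78 to -202 mm.
- seat_top (a point): On the axis of the grey turning seat, 12 mm above the bench where the jar stands; the tray's axes. The seat is a shallow cup, 104 mm across, rim 20 mm above the bench. It turns with the jar, either way and without end, on a light bearing (0.01 N m), and stays where it is left.
- jar_center (a point): Glass jar with a grey clip-on lid, loose, standing in the seat: 93 mm across (too wide to grip), lid 92 mm across, 88 mm tall, 0.35 to 0.7 kg, underside 12 mm and top 100 mm above the bench. The point is on its axis, half-way up; its own +x points to the middle of the white paper label (50 mm wide, on the upper half of the glass), z up.
- clip_tab (a point): Outer end, at mid-height, of the steel clip tab of the jar's lid, the only part that sticks out, straight above the label's middle. The tab is 22 mm wide, 12 mm high (85 to 97 mm above the bench) and juts radially from the lid's edge (46 mm) to 66 mm from the jar's axis, where this point is. Pushing it sideways turns jar and seat. Front: this point straight out along the tray's +x from the seat's axis.
- keeper (a joint): Angle of the keeper, an aluminium bar on a vertical hinge. 0 = fully shut (at its stop, bar along the tray's +y), growing to 1.2 rad as its free end swings out to the tray's front. It stays where it is left (friction 0.03 N m). Bar 10 mm thick, 34 to 54 mm above the bench; from 114 to 138 mm from the hinge it ends in a knuckle (24 mm outside, 16 mm bore) that lines up with the fixed knuckle when shut.
- keeper_hinge (a point): The keeper's hinge axis at bar mid-height, at x = 64 mm, y = -66 mm, z = 44 mm in the tray's frame, with the tray's axes; the post is 22 mm across, up to 56 mm above the bench.
- keeper_tab (a point): Middle of the outer (front) face of the upright tab on the keeper bar: 100 mm along the bar from the hinge, 5 mm outside the bar's mid-line, 64 mm above the bench. The tab is 18 mm wide, 10 mm thick, its top 74 mm above the bench. Its own +x is the outward normal of that face, +y runs along the bar away from the hinge. Push here to shut the bar.
- knuckle_end (a point): Centre of the outer (+y) end of the fixed knuckle, a steel tube along the tray's y: 22 mm outside, 14 mm bore, 70 mm long (y = 78 to 148 mm), axis at x = 64 mm, z = 44 mm in the tray's frame; this point at y = 148 mm, with the tray's axes.
- pin_head (a point): Centre of the head's outer end face of a loose steel pin (70 g) lying along the tray's y in the fixed knuckle, 41 to 43 mm above the bench: shaft 12 mm thick, 100 mm long, tapered nose towards -y; head 24 mm across, 10 mm thick. Its own +y points out of the head. At first 30 to 40 mm short of home; home = head against the knuckle's end (this face 10 mm beyond it), nose right through the keeper's knuckle.
- hammer: Bystander: hammer with a lime silicone grip, lying on the bench beyond the pin end of the tray, along its own x, handle to its -x.
- spanner: Bystander: steel spanner lying on the bench beyond the bin end of the tray, along its own x.
- small_bottle: Bystander: small glass bottle, 56 mm across, 100 mm tall, standing on the bench beyond the bin end of the tray; origin at its underside.
Mind the look-alikes: they are no part of the job. What is shaped like the part that bears jar_center but purple, turquoise or yellow is not meant.

How it is judged (in metres and radians):
On the way, in this order (a step that is already met when the one before it is completed fails the run):
1. the jar, standing in its seat, has its clip tab and label facing the tray's front while the keeper is still open (x of clip_tab in the frame of tray above 0.055 m and y of clip_tab in the frame of tray between -0.0135 and 0.0135 m and angle between jar_center's own z axis and vertical below 0.1 rad and horizontal distance between jar_center and tray below 0.006 m and height (world z) of jar_center below 0.062 m and value of joint keeper above 0.2 rad), for 0.2 s.
2. the keeper bar is shut with the jar still facing front, the pin not yet through (x of clip_tab in the frame of tray above 0.055 m and y of clip_tab in the frame of tray between -0.0135 and 0.0135 m and angle between jar_center's own z axis and vertical below 0.1 rad and horizontal distance between jar_center and tray below 0.006 m and height (world z) of jar_center below 0.062 m and value of joint keeper below 0.05 rad and y of pin_head in the frame of tray above 0.17 m), for 0.1 s.
3. the pin is pushed home through both knuckles (y of pin_head in the frame of tray below 0.163 m and x of pin_head in the frame of tray between 0.056 and 0.072 m and height (world z) of pin_head between 0.034 and 0.052 m and value of joint keeper below 0.05 rad), for 0.2 s.
At the end, for the whole second after the job is handed in: The jar stands upright in its seat, its clip tab within 13.5 mm (about 12 degrees) of straight to the tray's front; the keeper is shut within 0.05 rad; the pin lies in both knuckles with its head within 5 mm of the fixed knuckle's end (all of step 3 and x of clip_tab in the frame of tray above 0.055 m and y of clip_tab in the frame of tray between -0.0135 and 0.0135 m and angle between jar_center's own z axis and vertical below 0.1 rad and horizontal distance between jar_center and tray below 0.006 m and height (world z) of jar_center below 0.062 m); the robot touches nothing.
It fails at once if the jar is tipped by more than 0.3 rad or lifted out (angle between jar_center's own z axis and vertical above 0.3 rad or height (world z) of jar_center above 0.09 m).
It fails at once if the hammer is moved by more than 30 mm (distance of hammer from where it was at the start of the episode above 0.03 m).
It fails at once if the spanner is moved by more than 30 mm (distance of spanner from where it was at the start of the episode above 0.03 m).
It fails at once if the small bottle is moved by more than 30 mm (distance of small_bottle from where it was at the start of the episode above 0.03 m).
It also fails if it takes over 64 s, if anything falls off the work surface, if the arm or the gripper's body presses on something with over 40 N, if the wrist force passes 120 N, or if a joint passes its speed limit or range.

ROBOT

A 6-joint arm with a two-finger parallel gripper is mounted at the origin on the work surface. World frame = base frame: x ahead of the robot, y to its left, z up, the work surface at z = 0. Lengths are in mm, angles in degrees, forces in N, time in s.
With the tool pointing down it reaches from about 350 to 850 mm from the base axis. Payload 8.1 kg.
Tool frame: the origin (TCP) lies midway between the tips of the shut fingers; the grasp point (between the pads) lies 19 mm behind it; z points along the fingers, y is the direction in which the jaws open and shut (so a half turn about z gives the same grasp; the last joint's range is limited). The gripper opens to 85 mm and grips with 20 to 120 N. Pads are 22 mm wide; open, the fingers measure 114 mm over their backs; the gripper's body (76 mm by 85 mm) begins 54 mm behind the grasp point. The pads swing forward as they close: fully open they stand 13 mm farther back than shut.
Start: joints at [65.581, 7.471, 85.268, -0, 87.261, -4.893], TCP at [200.523, 565.505, 231.292] pointing down, gripper open.
Joint ranges: [-169.43, 169.43], [-51.17, 129.36], [1.28, 143.12], [-76.62, 256.62], [0, 156.53], [-152.29, 152.29]. Speed limits (degrees/s): [136.94, 136.94, 159.86, 180, 180, 180].

INTERFACE

Orientations are given as [roll, pitch, yaw] about the fixed x, y, z axes, in that order (R = Rz(yaw) Ry(pitch) Rx(roll)).
In Python, from bench import r gives the robot as it stands.
- The arm moves only by the tool carry_out, never from a script. Its argument "increments" is a list of rows, each a list of 3 entries, a list of its own where there are three numbers: the shift along the tool's x, y, z in m, then the turn, a rotation vector about the tool's x, y, z in rad, then the closure, from 0 (fully open) to 1 (shut). A call has 1 to 12 rows; each row shifts and turns the pose as measured when the row begins, along the tool's axes as they then stand; what a row does not reach is not made up. A row lasts 1/10 s, in which the tool goes at most 50 mm and 8.59 degrees, less where a joint would pass 70% of its speed; a pose out of reach is approached as far as the arm can. A call with a gripper value outside its range is refused whole. The fingers move at their own pace and stop on an object; "newtons" is the grip in N (left out, the last holds). Time passes only in rows, so rows that do not move let the fingers close. It gives the time, the measured TCP pose, the force and the opening at its end, in the units of the state.
- r.sense(): the state, without advancing time (a new reading comes with each control period).
- r.snapshot(name): name is "scene" or "top" or "wrist"; returns a dict with "image" (400x640x3 uint8, blue, green, red), "vertical_fov" (degrees; the focal length in pixels is half the picture's height over the tangent of half this angle, whatever the lens; pixels are square), "cx", "cy" (the principal point, pixels), "rvec" (rotation vector, rad) and "tvec" (3), from world to camera coordinates, as OpenCV has them. Camera axes: x right, y down, z forward; pixel columns grow to the right and rows downward; lengths in mm; the calibration is good to about 2 mm. A picture is of the moment at which its call begins. There is no depth.
- r.hand_in(): hands the job in, once; it reports no verdict.
The state is a dict: "time": time; "joint_pos": joint angles; "qd": joint speeds; "joint_efforts": joint torques, N m; "tool_pos": TCP position; "tcp_rot": TCP orientation; "ft_force": force on the tool from outside, world axes, zero at the start; "wrist_torque": the same for the moment, N m; "finger_gap": finger opening in mm.
Only numpy, scipy, OpenCV 4.12 (cv2) and the standard library are available. Lean on these libraries where they do the work, as an engineer would, in place of code of your own. Each camera call takes 0.05 s, during which the arm holds its last target.

## Working session

There is one attempt and no reset: what is moved stays moved. The work goes in short steps, Python scripts to look and compute and a tool call to move; the robot and the scene stay as the last step left them, time stands still between calls to the robot, and variables do not carry over. Pictures are saved under pics/ and viewed, and the job is handed in when it is done.

Besides the shell and the picture viewer there is one more tool, called after "Call:" as name(argument=value, ...), one argument or row to a line, values as JSON. carry_out: Moves the arm, as the interface text tells. Its arguments: {"type":"object","properties":{"increments":{"type":"array"},"newtons":{"type":"number"}},"required":["increments"]}

```bash
ls; mkdir -p pics
cat > h.py <<'E'
import numpy as np, cv2, pickle
from bench import r
def snap(n,f):
    s=r.snapshot(n); cv2.imwrite('pics/%s.png'%f,s['image']); pickle.dump(s,open('pics/%s.pkl'%f,'wb')); return s
def load(f): return pickle.load(open('pics/%s.pkl'%f,'rb'))
def K(s):
    f=200/np.tan(np.radians(s['vertical_fov'])/2); return np.array([[f,0,s['cx']],[0,f,s['cy']],[0,0,1.]])
def ray(s,uv):
    R,_=cv2.Rodrigues(np.array(s['rvec'],float)); t=np.array(s['tvec'],float).reshape(3)
    d=R.T@np.linalg.inv(K(s))@np.array([uv[0],uv[1],1.]); return -R.T@t,d/np.linalg.norm(d)
def onz(s,uv,z):
    o,d=ray(s,uv); return o+d*(z-o[2])/d[2]
def tri(l):
    A=np.zeros((3,3));b=np.zeros(3)
    for s,uv in l:
        o,d=ray(s,uv);P=np.eye(3)-np.outer(d,d);A+=P;b+=P@o
    x=np.linalg.solve(A,b); return x,[np.linalg.norm((np.eye(3)-np.outer(ray(s,uv)[1],ray(s,uv)[1]))@(x-ray(s,uv)[0])) for s,uv in l]
def proj(s,p):
    R,_=cv2.Rodrigues(np.array(s['rvec'],float)); q=K(s)@(R@np.array(p,float)+np.array(s['tvec'],float).reshape(3)); return q[:2]/q[2]
E
python3 - <<'E'
from h import *
for n in ['scene','top','wrist']:
    s=snap(n,n+'0'); print(n,s['vertical_fov'],s['cx'],s['cy'],s['rvec'],s['tvec'], ray(s,(320,200)))
print(r.sense())
E
```

```text
pics
scene 57.89683905448243 316.9287856242023 195.71239303835372 [ 2.03221635  1.02415015 -0.50453654] [-380.87514414 -194.40266565 1402.45815682] (array([1215.42255584, -425.24956989,  701.18326245]), array([-0.62623065,  0.47368903, -0.61923653]))
top 50.19372323193072 325.0587597331226 198.91630959634966 [ 2.18665166 -2.15839757  0.1175676 ] [  31.98720673  569.43954186 1142.34649256] (array([ 450.42737018,   46.54025254, 1193.81291305]), array([ 0.09854664,  0.0057056 , -0.99511608]))
wrist 59.70634701828867 326.48296046521403 204.0618832694293 [-2.34632629 -1.65888437 -0.25875336] [-599.52319052  -39.24163092  380.46617027] (array([125.24875347, 592.58101615, 372.67003817]), array([ 0.27258831, -0.11863885, -0.95478816]))
{'time': 0.15, 'joint_pos': array([ 6.55815151e+01,  7.50656725e+00,  8.53171647e+01, -1.37221182e-03,
        8.72609134e+01, -4.89134921e+00]), 'qd': array([-0.0191797 , -0.0123244 , -0.20708038, -0.00814366,  0.02833352,
       -0.04789506]), 'joint_efforts': array([ 3.81570453e-04, -5.70066369e+01, -5.01157880e+01, -2.26821380e-04,
        9.74425231e-03, -6.99672853e-06]), 'tool_pos': array([200.34097787, 565.10117742, 230.44956056]), 'tcp_rot': array([-1.79915546e+02, -5.85185435e-03,  1.60472927e+02]), 'ft_force': array([ 0.4661559 , -0.40904176,  0.32581779]), 'wrist_torque': array([0.04462596, 0.04243486, 0.02407989]), 'finger_gap': 85.1397491390012}
```

View pics/scene0.png

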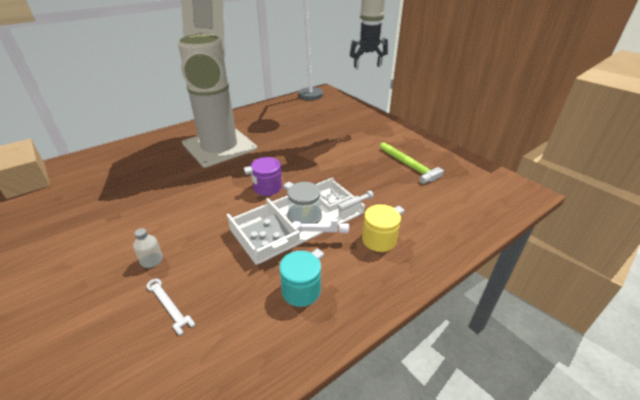

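View pics/top0.png

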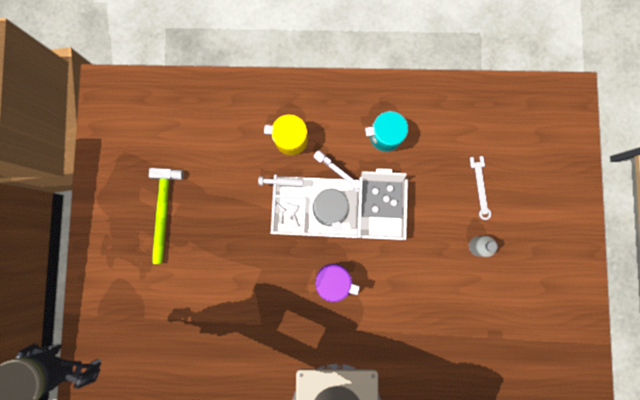

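View pics/wrist0.png

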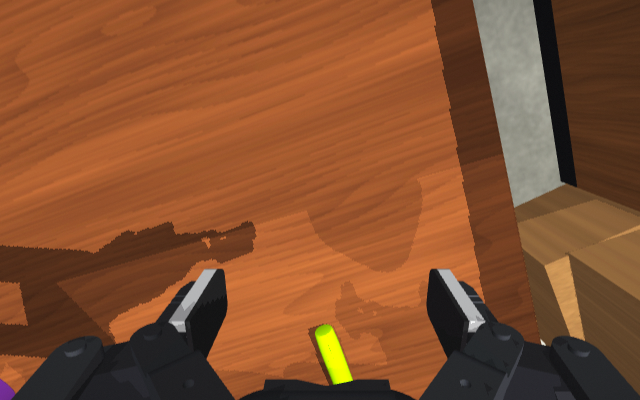

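Top view: tray around (340,208), jar at (331,208), keeper open with its end at (319,155), and pin head at about (262,181). In the scene view the jar is at (303,203). I'll enlarge both.

Run:
```python
from h import *
s=load('top0');c=s['image'][140:260,240:430];cv2.imwrite('pics/t_c.png',cv2.resize(c,None,fx=4.2,fy=4.2,interpolation=cv2.INTER_CUBIC))
s=load('scene0');c=s['image'][160:270,215:415];cv2.imwrite('pics/s_c.png',cv2.resize(c,None,fx=4,fy=4,interpolation=cv2.INTER_CUBIC))
```

```text
(no output)
```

View pics/t_c.png

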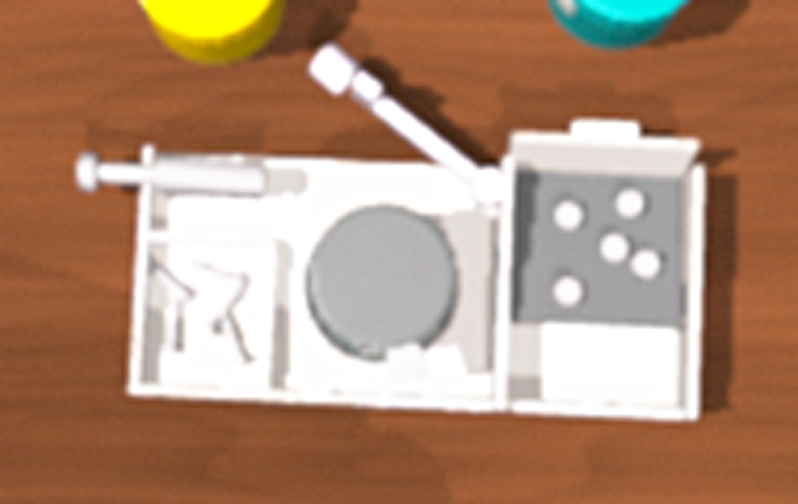

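View pics/s_c.png

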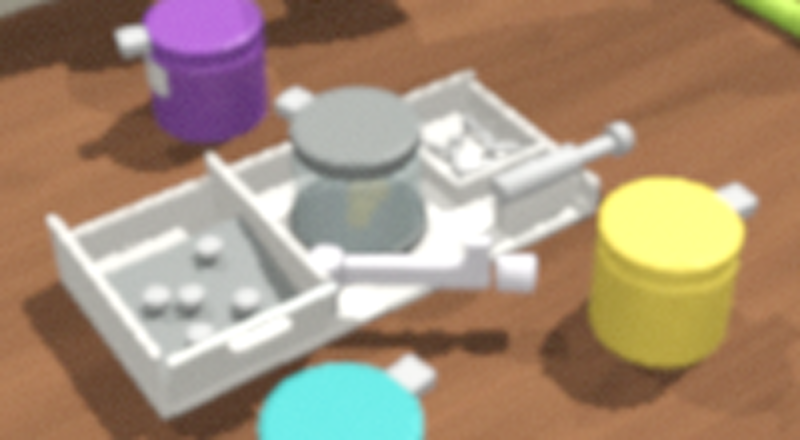

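Run:
```python
from h import *
t=load('top0');s=load('scene0')
T=lambda u,v:(240+u/4.2,140+v/4.2); S=lambda u,v:(215+u/4,160+v/4)
print('lid',onz(t,T(382,282),100),tri([(t,T(382,282)),(s,S(355,125))]))
print('tab',onz(t,T(407,362),97), tri([(t,T(407,358)),(s,S(290,100))]))
print('pin',tri([(t,T(87,171)),(s,S(621,139))]))
print('hinge',tri([(t,T(490,183)),(s,S(327,258))]))
print('kend',tri([(t,T(325,68)),(s,S(518,270))]))
print('ktab',tri([(t,T(366,85)),(s,S(476,240))]))
print('corners back',onz(t,T(130,395),38),onz(t,T(697,417),66), 'front',onz(t,T(143,150),38))
print('pinaxis', onz(t,T(87,171),44),onz(t,T(265,180),44))
w=load('wrist0');st=r.sense()
from scipy.spatial.transform import Rotation as R
Rt=R.from_euler('xyz',[-179.9155,0,160.4729],degrees=True).as_matrix()
o,d=ray(w,(326,204));print('cam in tool',Rt.T@(o-st['tool_pos']),Rt.T@d)
```

```text
lid [540.6786287   24.41286776 100.        ] (array([541.88982842,  25.38259837,  93.87019657]), [np.float64(1.3009944998800784), np.float64(1.3009944998802314)])
tab [492.10428071   8.52858191  97.        ] (array([493.51903665,   6.70837578,  95.59136356]), [np.float64(2.096482233523514), np.float64(2.096482233523388)])
pin (array([615.98074408, 216.22212729,  40.09514698]), [np.float64(1.0425726354257538), np.float64(1.0425726354258298)])
hinge (array([609.25591881, -44.41806775,  55.39900278]), [np.float64(0.6595650109353727), np.float64(0.6595650109353351)])
kend (array([684.14480167,  61.02040048,  42.49158585]), [np.float64(1.1832346500708706), np.float64(1.183234650070829)])
ktab (array([668.30206717,  35.28870557,  71.37608433]), [np.float64(0.14042196647057492), np.float64(0.14042196647069272)])
corners back [470.89989252 184.08778679  38.        ] [ 461.19381047 -174.73118913   66.        ] front [629.91091522 179.67769339  38.        ]
pinaxis [614.76114941 214.81736421  44.        ] [610.46309462  99.68567769  44.        ]
cam in tool [  79.95839214    0.5897696  -142.22150207] [-0.30755002 -0.0020718   0.95152966]
```

Call:
carry_out(
  increments=[
    [[-0.037, -0.034, 0], [0, 0, 0], 1],
    [[-0.037, -0.034, 0], [0, 0, 0], 1],
    [[-0.037, -0.034, 0], [0, 0, 0], 1],
    [[-0.037, -0.034, 0], [0, 0, 0], 1],
    [[-0.037, -0.034, 0], [0, 0, 0], 1],
    [[-0.037, -0.034, 0], [0, 0, 0], 1],
    [[-0.037, -0.034, 0], [0, 0, 0], 1],
    [[-0.037, -0.034, 0], [0, 0, 0], 1],
    [[-0.037, -0.034, 0], [0, 0, 0], 1],
    [[-0.037, -0.034, 0], [0, 0, 0], 1],
    [[0, 0, 0], [0, 0, -0.1], 1],
    [[0, 0, 0], [0, 0, -0.1], 1],
  ],
)

```text
time: 1.35
tool_pos: [434.1, 115.9, 226.1]
tcp_rot: [-179.6, -0.1, 172.3]
ft_force: [-0.8, -0.1, -0.9]
finger_gap: -0.2
```

Call:
carry_out(
  increments=[
    [[-0.02, -0.028, 0], [0, 0, 0], 1],
    [[-0.02, -0.028, 0], [0, 0, 0], 1],
    [[-0.02, -0.028, 0], [0, 0, 0], 1],
    [[0, 0, 0], [0, 0, -0.1], 1],
    [[0, 0, 0], [0, 0, 0], 1],
  ],
)

```text
time: 1.85
tool_pos: [483.4, 19.8, 225.2]
tcp_rot: [-179.6, -0.3, 178.3]
ft_force: [-0.8, -0.2, 0.7]
finger_gap: 0.4
```

Run:
```python
from h import *
s=snap('wrist','w1'); print(r.sense()['tool_pos'])
```

```text
[483.32210598  19.96136682 225.2083495 ]
```

View pics/w1.png

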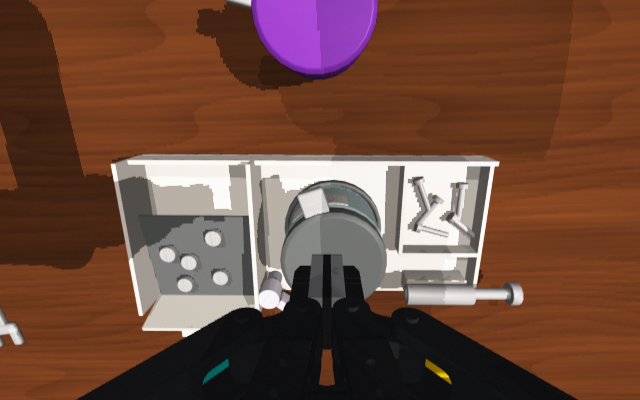

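Run:
```python
from h import *
s=load('w1');c=s['image'][145:315,100:540];cv2.imwrite('pics/w1_c.png',cv2.resize(c,None,fx=1.8,fy=1.8,interpolation=cv2.INTER_CUBIC))
c=s['image'][165:305,240:400];cv2.imwrite('pics/w1_d.png',cv2.resize(c,None,fx=4,fy=4,interpolation=cv2.INTER_CUBIC))
c=s['image'][265:315,390:530];cv2.imwrite('pics/w1_e.png',cv2.resize(c,None,fx=5,fy=5,interpolation=cv2.INTER_CUBIC))
```

```text
(no output)
```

View pics/w1_d.png

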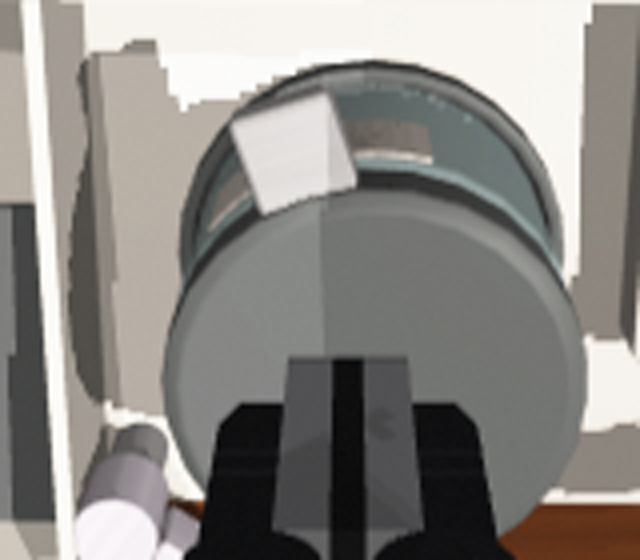

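View pics/w1_e.png

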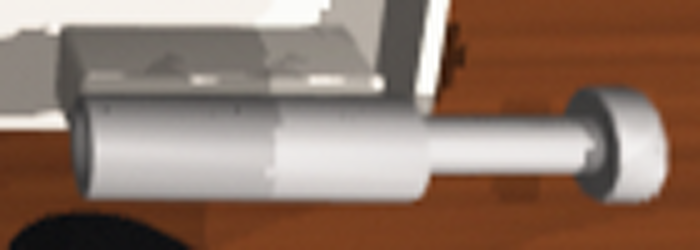

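View pics/w1_c.png

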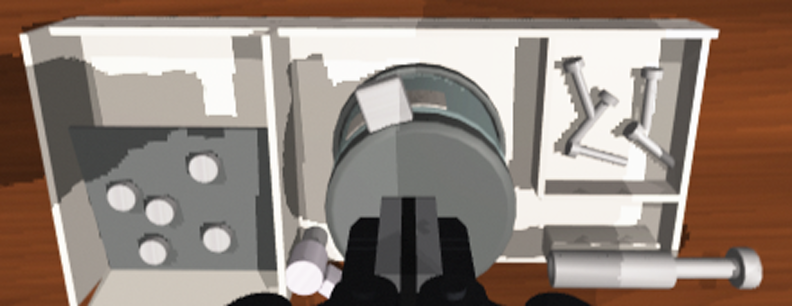

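Run:
```python
from h import *
w=load('w1');t=load('top0');sc=load('scene0')
D=lambda u,v:(240+u/4,165+v/4);E=lambda u,v:(390+u/5,265+v/5);C=lambda u,v:(100+u/1.8,145+v/1.8)
T=lambda u,v:(240+u/4.2,140+v/4.2)
S=lambda u,v:(215+u/4,160+v/4)
P=[onz(w,D(*p),97) for p in [(230,125),(328,93),(263,214),(356,186)]]
for p in P: print('tabc',p.round(1))
print('tab end',(P[0]+P[1])/2)
# lid circle: edge pts
img=w['image']
pts=[onz(w,D(*p),98)[:2] for p in [(165,385),(180,300),(215,243),(290,200),(375,190),(460,205),(530,250),(570,305),(586,372),(580,430),(545,510)]]
A=np.array([[2*p[0],2*p[1],1] for p in pts]);b=np.array([p@p for p in pts]);x=np.linalg.lstsq(A,b,rcond=None)[0]
print('lid circ',x[:2],np.sqrt(x[2]+x[0]**2+x[1]**2))
print('lid tri',tri([(w,proj(w,[x[0],x[1],98])),(t,T(382,282)),(sc,S(355,125))]))
for z in (44,):
  a=onz(w,E(428,148),z);b=onz(w,E(85,149),z);print('knuckle',a,b,np.linalg.norm(a-b))
h=onz(w,E(655,147),42);print('pinhead',h, tri([(w,E(655,147)),(t,T(80,171))]))
a,b=onz(w,C(22,35),38),onz(w,C(716,35),38);print('rim',a,b,onz(w,C(22,35),66))
for p in [(22,33),(718,32),(715,38),(265,32)]: print(onz(w,C(*p),38))
```

```text
tabc [483.2  -3.7  97. ]
tabc [477.   16.4  97. ]
tabc [502.5   2.1  97. ]
tabc [496.9  21.4  97. ]
tab end [480.10853359   6.3200632   97.        ]
lid circ [543.38878031  23.90121332] 46.19659160141671
lid tri (array([543.14743565,  24.55794943,  95.69691991]), [np.float64(1.4290438157560994), np.float64(2.119730463144768), np.float64(1.3834328461721264)])
knuckle [612.24147007 173.5927021   44.        ] [610.65397127 101.08752319  44.        ] 72.52255594947097
pinhead [614.49547823 222.63723865  42.        ] (array([613.78399975, 220.21551087,  44.41754994]), [np.float64(1.2715436060051688), np.float64(1.2715436060052887)])
rim [ 463.49491542 -186.54559571   38.        ] [474.00649187 183.35296487  38.        ] [ 458.4857629  -168.66737818   66.        ]
[ 462.41835189 -186.31079639   38.        ]
[472.42032468 184.2179885   38.        ]
[475.61240315 183.01479195  38.        ]
[465.58031878 -56.17541281  38.        ]
```

```bash
cat >> h.py <<'E'
from scipy.spatial.transform import Rotation as Rn
O=np.array([543.,24.3]);YAW=np.radians(-1.7)
def fing(phi,rho=60,gap=0,thx=11,thy=6.5):
    e=np.array([np.cos(phi),np.sin(phi)]);t=np.array([-e[1],e[0]])
    return O+rho*e-(11+thx*abs(t[0])+thy*abs(t[1])+gap)*t
def rows(wps,clos=1,dp=4):
    "wps world points mm; prints rows in tool axes"
    s=r.sense();R=Rn.from_euler('xyz',s['tcp_rot'],degrees=True).as_matrix();p=s['tool_pos'].copy();out=[]
    for q in wps:
        d=np.round((R.T@(np.array(q)-p))/1000,dp); out.append(str([list(map(float,d+0.0)),[0,0,0],clos])); p=p+R@d*1000
    print('['+', '.join(out)+']'); print('end',p.round(1))
E
python3 - <<'E'
from h import *
s=r.sense();print(s['tool_pos'],s['tcp_rot'],s['joint_pos'].round(1))
phi=np.radians(-164)
q=fing(phi,gap=8);print(q)
p=s['tool_pos'];m=lambda a,b,n:[a+(b-a)*k/n for k in range(1,n+1)]
a=np.array([q[0],q[1],p[2]]);b=np.array([q[0],q[1],83])
rows(m(p,a,2)+m(a,b,5)+[b])
E
```

```text
[483.32210598  19.96136682 225.2083495 ] [-179.59582175   -0.28050031  178.09520488] [ -3.4 -10.3 103.4  -0.4  87.2 -91.5]
[477.5292154   34.94644314]
[[[0.0031, 0.0074, 0.0], [0, 0, 0], 1], [[0.0032, 0.0074, -0.0001], [0, 0, 0], 1], [[-0.0002, 0.0002, 0.0285], [0, 0, 0], 1], [[-0.0001, 0.0002, 0.0284], [0, 0, 0], 1], [[-0.0001, 0.0002, 0.0284], [0, 0, 0], 1], [[-0.0002, 0.0002, 0.0285], [0, 0, 0], 1], [[-0.0001, 0.0002, 0.0284], [0, 0, 0], 1], [[0.0, 0.0, 0.0], [0, 0, 0], 1]]
end [477.5  35.   83. ]
```

Call:
carry_out(
  increments=[
    [[0.003, 0.0075, 0], [0, 0, 0], 1],
    [[0.003, 0.0075, 0], [0, 0, 0], 1],
    [[0, 0, 0.0285], [0, 0, 0], 1],
    [[0, 0, 0.0285], [0, 0, 0], 1],
    [[0, 0, 0.0285], [0, 0, 0], 1],
    [[0, 0, 0.0285], [0, 0, 0], 1],
    [[0, 0, 0.028], [0, 0, 0], 1],
    [[0, 0, 0], [0, 0, 0], 1],
  ],
)

```text
time: 2.7
tool_pos: [475.4, 44.4, 81.0]
tcp_rot: [-179.7, 0.0, 178.0]
ft_force: [-0.8, -0.1, -0.4]
finger_gap: -0.3
```

```bash
cat > arc.py <<'E'
from h import *
import sys
a0,a1,n=map(float,sys.argv[1:4]);z=83
s=r.sense();print(s['tool_pos'],s['tcp_rot'],s['ft_force'])
w=[]
for k in range(1,int(n)+1):
    q=fing(np.radians(a0+(a1-a0)*k/n)); w.append([q[0],q[1],z])
rows(w,dp=4)
E
python3 - <<'E'
from h import *
snap('wrist','w2')
E
python3 arc.py -168 -125 10
```

```text
[476.83278337  44.37275945  83.26959598] [-179.71371878    0.18652384  177.96667408] [-0.01003466  0.00723328  0.38524744]
[[[-0.0035, -0.0173, 0.0004], [0, 0, 0], 1], [[0.0001, -0.0042, 0.0], [0, 0, 0], 1], [[-0.0002, -0.0042, 0.0], [0, 0, 0], 1], [[-0.0005, -0.0043, 0.0], [0, 0, 0], 1], [[-0.0008, -0.0043, 0.0001], [0, 0, 0], 1], [[-0.0012, -0.0043, 0.0], [0, 0, 0], 1], [[-0.0015, -0.0042, 0.0], [0, 0, 0], 1], [[-0.0019, -0.0042, 0.0], [0, 0, 0], 1], [[-0.0022, -0.0042, 0.0001], [0, 0, 0], 1], [[-0.0026, -0.0039, 0.0], [0, 0, 0], 1]]
end [489.2 -11.2  83. ]
```

View pics/w2.png

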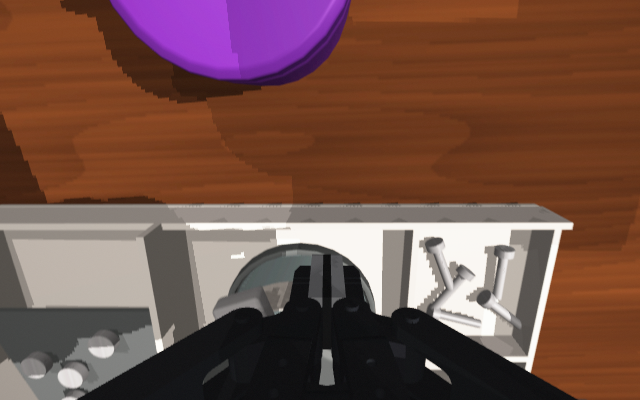

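Call:
carry_out(
  increments=[
    [[-0.002, -0.006, 0], [0, 0, 0], 1],
    [[-0.001, -0.005, 0], [0, 0, 0], 1],
    [[0, -0.004, 0], [0, 0, 0], 1],
    [[0, -0.004, 0], [0, 0, 0], 1],
    [[0, -0.004, 0], [0, 0, 0], 1],
    [[0, -0.004, 0], [0, 0, 0], 1],
  ],
)

```text
time: 3.35
tool_pos: [483.9, 16.2, 91.3]
tcp_rot: [-179.7, 0.8, 178.0]
ft_force: [0.2, 0.0, 0.3]
finger_gap: -0.0
```

```bash
python3 - <<'E'
from h import *
snap('top','t3');s=load('t3');c=s['image'][140:260,240:430];cv2.imwrite('pics/t3_c.png',cv2.resize(c,None,fx=4.2,fy=4.2,interpolation=cv2.INTER_CUBIC))
snap('scene','s3');s=load('s3');c=s['image'][160:270,215:415];cv2.imwrite('pics/s3_c.png',cv2.resize(c,None,fx=4,fy=4,interpolation=cv2.INTER_CUBIC))
E
python3 arc.py -150 -110 10
```

```text
[483.75154863  15.97543418  91.07011049] [-179.705924      0.81768893  177.97710475] [ 0.44884949 -0.25968552  0.28587348]
[[[0.003, -0.0066, 0.0081], [0, 0, 0], 1], [[-0.0011, -0.004, 0.0], [0, 0, 0], 1], [[-0.0014, -0.004, 0.0], [0, 0, 0], 1], [[-0.0018, -0.0039, 0.0001], [0, 0, 0], 1], [[-0.002, -0.0038, 0.0], [0, 0, 0], 1], [[-0.0023, -0.0037, 0.0001], [0, 0, 0], 1], [[-0.0026, -0.0036, 0.0], [0, 0, 0], 1], [[-0.003, -0.0035, 0.0001], [0, 0, 0], 1], [[-0.0032, -0.0032, 0.0001], [0, 0, 0], 1], [[-0.0035, -0.003, 0.0], [0, 0, 0], 1]]
end [500.4 -24.   83. ]
```

View pics/t3_c.png

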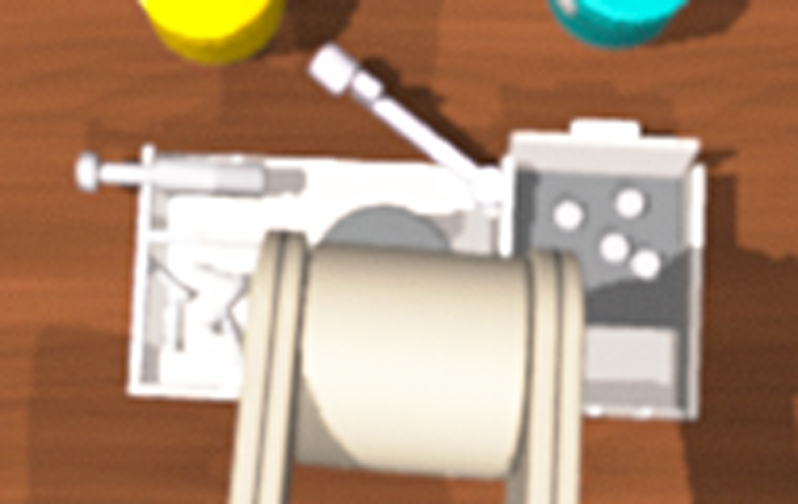

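View pics/s3_c.png

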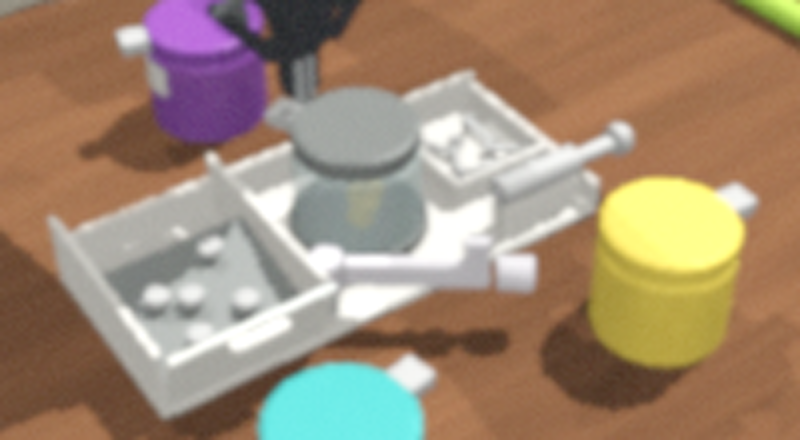

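Call:
carry_out(
  increments=[
    [[0.002, -0.004, 0.004], [0, 0, 0], 1],
    [[0, -0.004, 0.003], [0, 0, 0], 1],
    [[-0.001, -0.004, 0.001], [0, 0, 0], 1],
    [[-0.001, -0.004, 0], [0, 0, 0], 1],
    [[-0.0015, -0.004, 0], [0, 0, 0], 1],
    [[-0.002, -0.004, 0], [0, 0, 0], 1],
  ],
)

```text
time: 4.05
tool_pos: [491.6, -9.8, 88.4]
tcp_rot: [-179.7, 1.5, 178.0]
ft_force: [-0.5, 0.5, 0.1]
finger_gap: -0.1
```

```bash
python3 arc.py -132 -92 10
```

```text
[491.56184967  -9.80569454  88.38283042] [-179.67727142    1.48716815  178.02267037] [-0.47901373  0.49855637  0.12263211]
[[[0.0043, 0.0013, 0.0053], [0, 0, 0], 1], [[-0.0024, -0.0037, 0.0], [0, 0, 0], 1], [[-0.0028, -0.0035, 0.0001], [0, 0, 0], 1], [[-0.0031, -0.0033, 0.0001], [0, 0, 0], 1], [[-0.0033, -0.0032, 0.0001], [0, 0, 0], 1], [[-0.0037, -0.0029, 0.0002], [0, 0, 0], 1], [[-0.0039, -0.0026, 0.0001], [0, 0, 0], 1], [[-0.0041, -0.0024, 0.0001], [0, 0, 0], 1], [[-0.0043, -0.0021, 0.0001], [0, 0, 0], 1], [[-0.0045, -0.0017, 0.0001], [0, 0, 0], 1]]
end [518.7 -34.9  83. ]
```

Call:
carry_out(
  increments=[
    [[-0.0005, -0.0035, 0.003], [0, 0.008, 0], 1],
    [[-0.001, -0.0035, 0.003], [0, 0.008, 0], 1],
    [[-0.0015, -0.0035, 0.002], [0, 0.008, 0], 1],
    [[-0.002, -0.0035, 0.001], [0, 0.008, 0], 1],
    [[-0.002, -0.0035, 0.001], [0, 0.004, 0], 1],
    [[-0.002, -0.003, 0.001], [0, 0.002, 0], 1],
  ],
)

```text
time: 4.65
tool_pos: [498.8, -32.6, 74.4]
tcp_rot: [-179.7, -1.1, 178.0]
ft_force: [-0.2, 0.1, -0.6]
finger_gap: -0.1
```

```bash
python3 arc.py -112 -72 10;python3 - <<'E'
from h import *
snap('scene','s4');s=load('s4');c=s['image'][160:270,215:415];cv2.imwrite('pics/s4_c.png',cv2.resize(c,None,fx=4,fy=4,interpolation=cv2.INTER_CUBIC))
E
```

```text
[498.82222986 -32.60687653  74.37960782] [-179.69046646   -1.14128869  177.99349773] [-0.20305793  0.06523725 -0.57070982]
[[[-0.0029, 0.0072, -0.0087], [0, 0, 0], 1], [[-0.0039, -0.0027, -0.0001], [0, 0, 0], 1], [[-0.0041, -0.0024, -0.0001], [0, 0, 0], 1], [[-0.0043, -0.002, 0.0], [0, 0, 0], 1], [[-0.0046, -0.0017, -0.0001], [0, 0, 0], 1], [[-0.0042, -0.0014, -0.0001], [0, 0, 0], 1], [[-0.0039, -0.0012, -0.0001], [0, 0, 0], 1], [[-0.0041, -0.0009, 0.0], [0, 0, 0], 1], [[-0.0042, -0.0006, -0.0001], [0, 0, 0], 1], [[-0.0043, -0.0003, -0.0001], [0, 0, 0], 1]]
end [539.3 -40.   83. ]
```

View pics/s4_c.png

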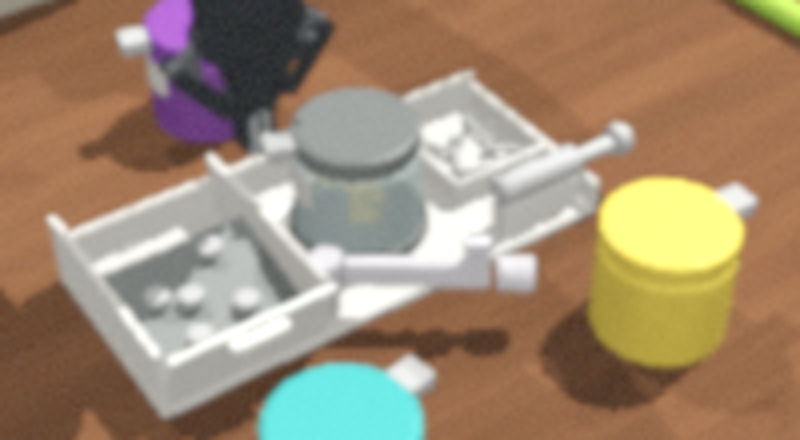

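Run:
```python
from h import *
s=load('s4')
for uv in [(265,140),(278,140)]:
    p=onz(s,(215+uv[0]/4,160+uv[1]/4),92);d=p[:2]-O;print(p,np.hypot(*d),np.degrees(np.arctan2(d[1],d[0])))
for a in (-130,-125,-120,-110): print(a,fing(np.radians(a)))
```

```text
[517.60222464 -32.0774637   92.        ] 61.83417668787914 -114.25133464760435
[522.95948111 -24.84345125  92.        ] 53.072603083702646 -112.18545453193072
-130 [486.35056437  -6.48991682]
-125 [489.13962953 -11.23303791]
-120 [492.409138   -15.77338451]
-110 [500.3398684  -24.02364826]
```

Call:
carry_out(
  increments=[
    [[0.001, 0.004, -0.004], [0, -0.006, 0], 1],
    [[0.001, 0.003, -0.003], [0, -0.006, 0], 1],
    [[0, 0, 0], [0, 0, 0], 1],
    [[0, 0, 0], [0, 0, 0], 1],
  ],
)

```text
time: 5.1
tool_pos: [497.5, -25.1, 82.3]
tcp_rot: [-179.7, -0.3, 178.0]
ft_force: [-0.6, 0.1, -0.4]
finger_gap: 0.2
```

```bash
python3 arc.py -108 -68 10
```

```text
[497.53671034 -25.1248965   82.28290819] [-179.68068635   -0.33769261  177.98859999] [-0.56754018  0.11296201 -0.36424263]
[[[-0.0085, -0.0029, -0.0008], [0, 0, 0], 1], [[-0.0041, -0.0023, 0.0], [0, 0, 0], 1], [[-0.0044, -0.0021, 0.0], [0, 0, 0], 1], [[-0.0045, -0.0017, 0.0], [0, 0, 0], 1], [[-0.0042, -0.0014, 0.0], [0, 0, 0], 1], [[-0.004, -0.0012, 0.0], [0, 0, 0], 1], [[-0.004, -0.0009, 0.0], [0, 0, 0], 1], [[-0.0042, -0.0006, -0.0001], [0, 0, 0], 1], [[-0.0043, -0.0003, 0.0], [0, 0, 0], 1], [[-0.0043, 0.0, 0.0], [0, 0, 0], 1]]
end [543.5 -40.1  83. ]
```

Call:
carry_out(
  increments=[
    [[-0.004, -0.002, 0], [0, 0, 0], 1],
    [[-0.004, -0.002, 0], [0, 0, 0], 1],
    [[-0.004, -0.002, 0], [0, 0, 0], 1],
    [[-0.0045, -0.0015, 0], [0, 0, 0], 1],
    [[-0.0045, -0.0015, 0], [0, 0, 0], 1],
    [[-0.004, -0.001, 0], [0, 0, 0], 1],
    [[-0.004, -0.001, 0], [0, 0, 0], 1],
    [[0, 0, 0], [0, 0, 0], 1],
  ],
)

```text
time: 5.9
tool_pos: [529.0, -38.3, 82.2]
tcp_rot: [-179.7, -0.3, 178.0]
ft_force: [-0.5, 0.0, 0.1]
finger_gap: 0.2
```

```bash
python3 arc.py -76 -36 10
```

```text
[528.97760432 -38.32543792  82.15483533] [-179.67751093   -0.32227898  177.99060085] [-0.4786122   0.03100853  0.11456844]
[[[-0.0103, -0.0013, -0.0009], [0, 0, 0], 1], [[-0.0043, -0.0001, 0.0], [0, 0, 0], 1], [[-0.0044, 0.0004, 0.0], [0, 0, 0], 1], [[-0.0045, 0.0006, -0.0001], [0, 0, 0], 1], [[-0.0044, 0.001, 0.0], [0, 0, 0], 1], [[-0.0044, 0.0013, 0.0], [0, 0, 0], 1], [[-0.0043, 0.0017, -0.0001], [0, 0, 0], 1], [[-0.0042, 0.002, 0.0], [0, 0, 0], 1], [[-0.0041, 0.0024, 0.0], [0, 0, 0], 1], [[-0.004, 0.0027, -0.0001], [0, 0, 0], 1]]
end [578.2 -29.3  83. ]
```

Call:
carry_out(
  increments=[
    [[-0.004, -0.0007, 0], [0, 0, 0], 1],
    [[-0.004, -0.0005, 0], [0, 0, 0], 1],
    [[-0.0045, 0, 0], [0, 0, 0], 1],
    [[-0.0045, 0.0005, 0], [0, 0, 0], 1],
    [[-0.0045, 0.001, 0], [0, 0, 0], 1],
    [[-0.0045, 0.001, 0], [0, 0, 0], 1],
    [[-0.0045, 0.0013, 0], [0, 0, 0], 1],
    [[-0.0045, 0.0017, 0], [0, 0, 0], 1],
    [[-0.004, 0.002, 0], [0, 0, 0], 1],
    [[-0.004, 0.0025, 0], [0, 0, 0], 1],
    [[0, 0, 0], [0, 0, 0], 1],
  ],
)

```text
time: 7.0
tool_pos: [576.1, -30.0, 81.6]
tcp_rot: [-179.7, -0.3, 178.0]
ft_force: [-0.2, 0.0, 0.5]
finger_gap: -0.4
```

```bash
python3 arc.py -42 -12 10
python3 - <<'E'
from h import *
s=snap('scene','s5');c=s['image'][160:270,215:415];cv2.imwrite('pics/s5_c.png',cv2.resize(c,None,fx=4,fy=4,interpolation=cv2.INTER_CUBIC))
E
```

```text
[576.11064044 -30.02097448  81.58663195] [-179.68724514   -0.34371558  178.00594564] [-0.24478413  0.02447502  0.50723593]
[[[0.0009, -0.0013, -0.0014], [0, 0, 0], 1], [[-0.0029, 0.002, 0.0], [0, 0, 0], 1], [[-0.0029, 0.0023, -0.0001], [0, 0, 0], 1], [[-0.0027, 0.0024, 0.0], [0, 0, 0], 1], [[-0.0026, 0.0026, 0.0], [0, 0, 0], 1], [[-0.0024, 0.0028, 0.0], [0, 0, 0], 1], [[-0.0023, 0.0029, -0.0001], [0, 0, 0], 1], [[-0.0021, 0.0031, 0.0], [0, 0, 0], 1], [[-0.0019, 0.0032, 0.0], [0, 0, 0], 1], [[-0.0018, 0.0034, -0.0001], [0, 0, 0], 1]]
end [597.6  -7.3  83. ]
```

View pics/s5_c.png

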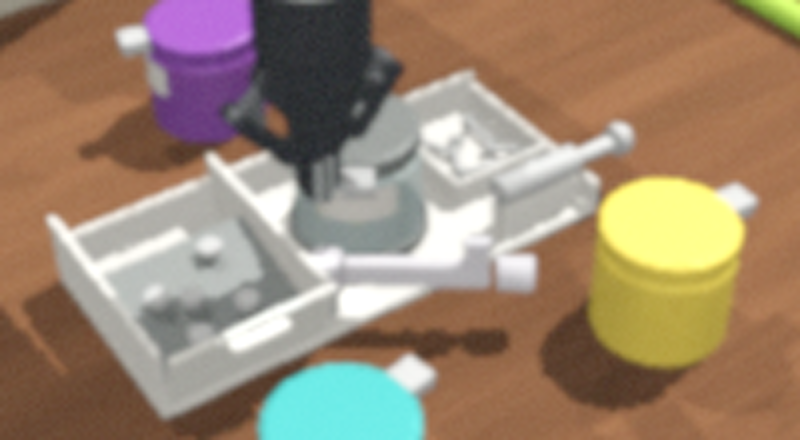

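Call:
carry_out(
  increments=[
    [[-0.002, 0.001, -0.0005], [0, 0, 0], 1],
    [[-0.0025, 0.002, -0.0005], [0, 0, 0], 1],
    [[-0.0025, 0.002, 0], [0, 0, 0], 1],
    [[-0.0025, 0.0025, 0], [0, 0, 0], 1],
    [[-0.0025, 0.0025, 0], [0, 0, 0], 1],
    [[-0.0025, 0.003, 0], [0, 0, 0], 1],
    [[-0.0025, 0.003, 0], [0, 0, 0], 1],
    [[-0.002, 0.003, 0], [0, 0, 0], 1],
    [[0, 0, 0], [0, 0, 0], 1],
  ],
)

```text
time: 7.95
tool_pos: [597.0, -10.1, 82.3]
tcp_rot: [-179.7, -0.4, 178.0]
ft_force: [0.1, -1.1, 0.4]
finger_gap: 0.0
```

```bash
python3 arc.py -14 -2 6
python3 - <<'E'
from h import *
s=snap('scene','s6');c=s['image'][170:230,270:350];cv2.imwrite('pics/s6_c.png',cv2.resize(c,None,fx=9,fy=9,interpolation=cv2.INTER_CUBIC))
s=snap('top','t6');c=s['image'][140:260,240:430];cv2.imwrite('pics/t6_c.png',cv2.resize(c,None,fx=4.2,fy=4.2,interpolation=cv2.INTER_CUBIC))
E
```

```text
[596.97424037 -10.09458837  82.33018647] [-179.68225196   -0.36852147  178.00760561] [ 0.13942228 -1.13384122  0.3535848 ]
[[[-0.0005, 0.0027, -0.0007], [0, 0, 0], 1], [[-0.0011, 0.0023, 0.0], [0, 0, 0], 1], [[-0.0009, 0.0024, 0.0], [0, 0, 0], 1], [[-0.0009, 0.0023, 0.0], [0, 0, 0], 1], [[-0.0008, 0.0025, -0.0001], [0, 0, 0], 1], [[-0.0007, 0.0024, 0.0], [0, 0, 0], 1]]
end [602.4   4.3  83. ]
```

View pics/s6_c.png

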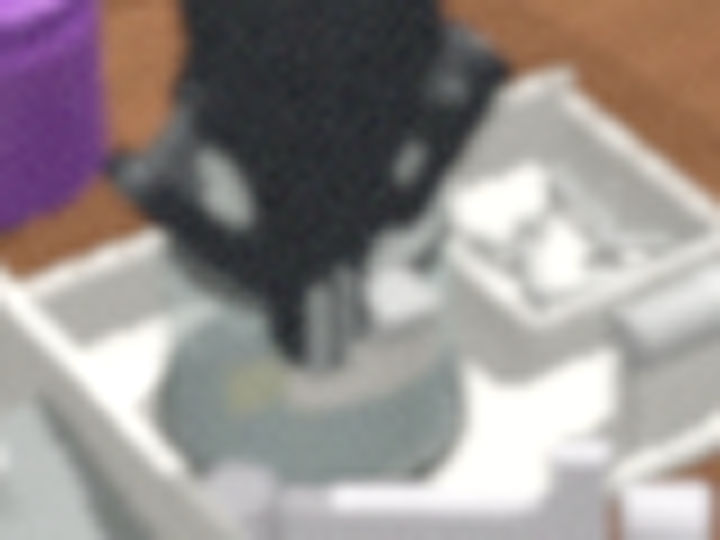

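View pics/t6_c.png

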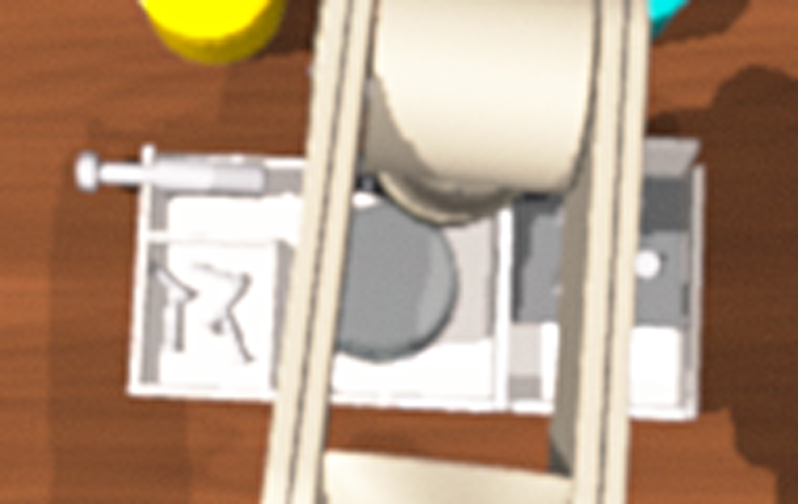

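Run:
```python
from h import *
s=load('s6')
R=np.array([[np.cos(YAW),-np.sin(YAW)],[np.sin(YAW),np.cos(YAW)]])
for uv in [(372,300),(404,303),(438,300)]:
  for z in (91,):
    p=onz(s,(270+uv[0]/9,170+uv[1]/9),z);d=R.T@(p[:2]-O);print(p,d,np.hypot(*d),np.degrees(np.arctan2(d[1],d[0])))
e=np.array([np.cos(YAW),np.sin(YAW)])
for a in (-4,0,4,-10):
  an=YAW+np.radians(a);q=O+66*np.array([np.cos(an),np.sin(an)]);t=np.array([-np.sin(an),np.cos(an)])
  print(a,[((proj(s,[*(q+k*t),91])-[270,170])*9).round() for k in (-11,0,11)])
```

```text
[596.0513509   14.05586191  91.        ] [53.33190599 -8.66579491] 54.03136309236707 -9.229216558705541
[602.90430403  20.90532873  91.        ] [59.9786449  -1.61604144] 60.00041194829593 -1.5433819441120336
[607.80505195  29.92775532  91.        ] [64.6095743   7.54780081] 65.0489537858351 6.663188809006252
-4 [array([375., 329.]), array([407., 317.]), array([439., 305.])]
0 [array([389., 325.]), array([420., 311.]), array([450., 298.])]
4 [array([403., 320.]), array([432., 306.]), array([461., 291.])]
-10 [array([352., 333.]), array([386., 324.]), array([420., 314.])]
```

Call:
carry_out(
  increments=[
    [[-0.0005, 0.002, 0], [0, 0, 0], 1],
    [[-0.0005, 0.002, 0], [0, 0, 0], 1],
    [[0, 0, 0], [0, 0, 0], 1],
    [[0, -0.003, 0], [0, 0, 0], 1],
    [[0, -0.004, 0], [0, 0, 0], 1],
    [[0, -0.004, -0.01], [0, 0, 0], 1],
    [[0, 0, -0.03], [0, 0, 0], 1],
    [[0, 0, -0.035], [0, 0, 0], 1],
    [[0, 0, -0.04], [0, 0, 0], 1],
    [[0, 0, 0], [0, 0, 0], 1],
  ],
)

```text
time: 9.05
tool_pos: [596.8, -19.5, 202.6]
tcp_rot: [-179.7, -0.5, 177.9]
ft_force: [0.8, 0.2, 0.4]
finger_gap: -0.2
```

Run:
```python
from h import *
s=snap('scene','s7');c=s['image'][170:230,270:350];cv2.imwrite('pics/s7_c.png',cv2.resize(c,None,fx=9,fy=9,interpolation=cv2.INTER_CUBIC))
s=snap('wrist','w7')
print(r.sense()['tool_pos'])
```

```text
[594.26002852 -19.22831765 196.86536774]
```

View pics/s7_c.png

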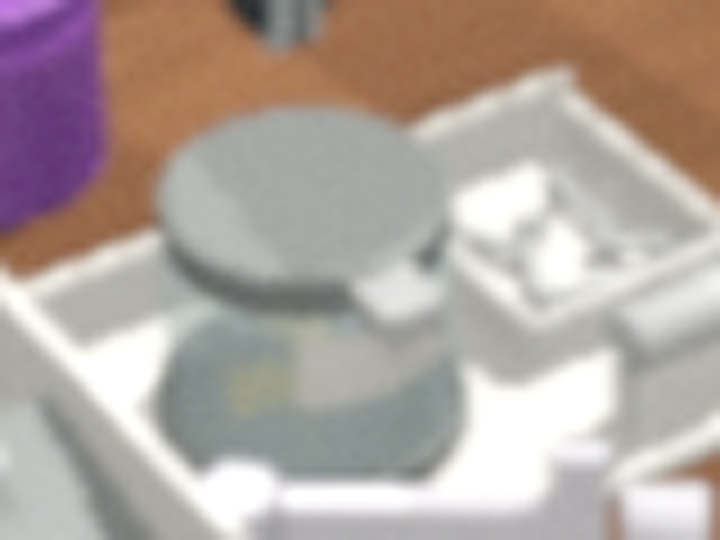

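View pics/w7.png

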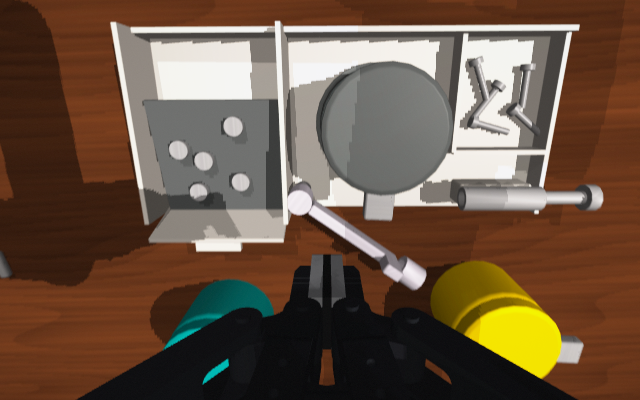

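Run:
```python
from h import *
s=load('w7')
c=s['image'][50:230,310:470];cv2.imwrite('pics/w7_d.png',cv2.resize(c,None,fx=3.3,fy=3.3,interpolation=cv2.INTER_CUBIC))
c=s['image'][165:305,270:440];cv2.imwrite('pics/w7_k.png',cv2.resize(c,None,fx=4,fy=4,interpolation=cv2.INTER_CUBIC))
c=s['image'][170:225,450:620];cv2.imwrite('pics/w7_p.png',cv2.resize(c,None,fx=4.5,fy=4.5,interpolation=cv2.INTER_CUBIC))
```

```text
(no output)
```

View pics/w7_d.png

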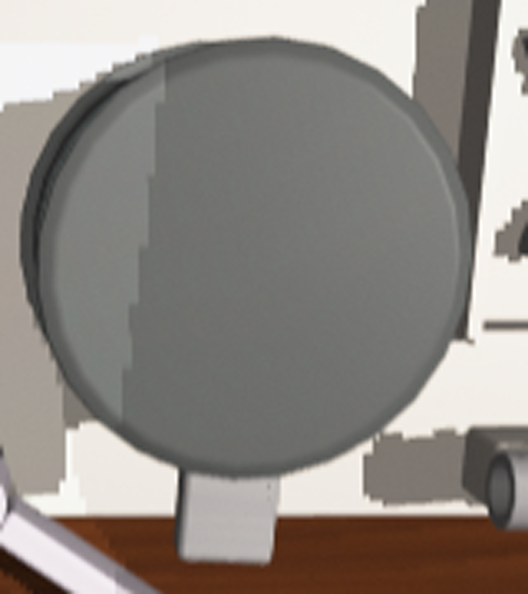

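View pics/w7_k.png

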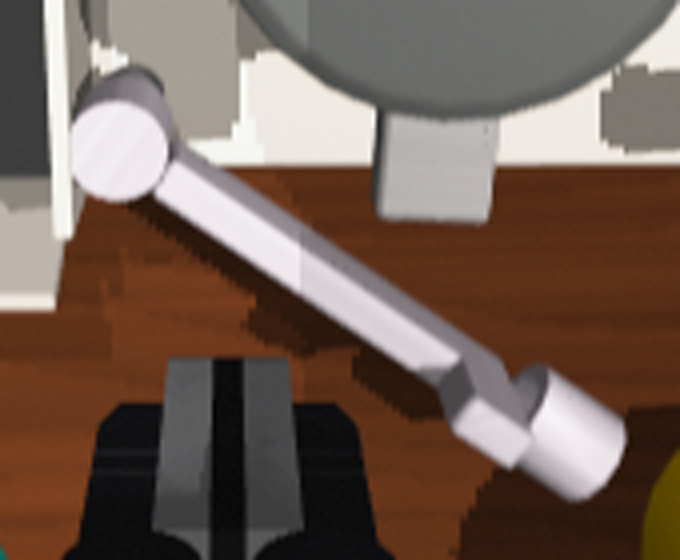

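View pics/w7_p.png

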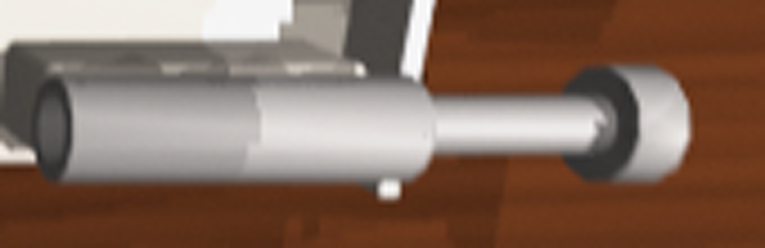

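Run:
```python
from h import *
w=load('w7');w1=load('w1');t=load('top0')
D=lambda u,v:(310+u/3.3,50+v/3.3);Kk=lambda u,v:(270+u/4,165+v/4);P=lambda u,v:(450+u/4.5,170+v/4.5)
pts=[onz(w,D(*p),98)[:2] for p in [(38,250),(90,120),(270,42),(400,100),(455,170),(472,250),(440,370),(370,440),(250,478),(150,455),(80,385)]]
A=np.array([[2*p[0],2*p[1],1] for p in pts]);b=np.array([p@p for p in pts]);x=np.linalg.lstsq(A,b,rcond=None)[0]
c=x[:2];print('lid circ',c,np.sqrt(x[2]+c@c))
a,b=onz(w,D(182,560),97),onz(w,D(270,564),97);m=(a+b)/2;d=m[:2]-c
print('tab',a,b,np.linalg.norm(b-a),'end r',np.hypot(*d),'ang',np.degrees(np.arctan2(d[1],d[0])),'edgeang',np.degrees(np.arctan2(b[1]-a[1],b[0]-a[0]))-90)
kn=[onz(w,P(*p),44) for p in [(50,131),(432,128)]];print('knuckle',kn,np.degrees(np.arctan2(kn[1][1]-kn[0][1],kn[1][0]-kn[0][0]))-90)
# silhouette top/bottom edges of the shaft
print('ph',onz(w,P(685,124),42), tri([(w,P(688,124)),(w1,(390+655/5,265+147/5))]))
print('kn far end tri',tri([(w,P(432,128)),(w1,(390+428/5,265+148/5))]), tri([(w,P(50,131)),(w1,(390+85/5,265+149/5))]))
h=onz(w,Kk(119,150),56);print('hinge',h)
print('ktab top front corners',onz(w,Kk(452,425),74),onz(w,Kk(514,468),74),'back', onz(w,Kk(532,440),74))
print('back rim', [onz(w,p,38) for p in [(285,32),(578,28)]])
```

```text
lid circ [542.99710162  24.55554116] 44.9098207439311
tab [606.89742822   9.29086035  97.        ] [608.53641449  29.23274658  97.        ] 20.00912548008617 end r 64.9359586418334 ang -4.676080921176875 edgeang -4.698472557719882
knuckle [array([609.50071642, 100.01282092,  44.        ]), array([611.46052175, 175.24980484,  44.        ])] -1.492127701192814
ph [612.96965695 226.41902103  42.        ] (array([609.32493089, 218.07728923,  51.44945202]), [np.float64(1.138917010140226), np.float64(1.1389170101402089)])
kn far end tri (array([609.89929729, 172.10655608,  48.17740592]), [np.float64(0.4471713030931121), np.float64(0.4471713030930984)]) (array([609.44881293, 100.18701172,  45.23431091]), [np.float64(0.6549812376827906), np.float64(0.6549812376827352)])
hinge [604.1239071  -42.87075548  56.        ]
ktab top front corners [662.71065122  26.68185623  74.        ] [673.52453331  40.20980399  74.        ] back [666.86789195  43.90727097  74.        ]
back rim [array([467.62720081, -48.02705984,  38.        ]), array([473.364878  , 183.33732064,  38.        ])]
```

Run:
```python
from h import *
t=load('top0');hsv=cv2.cvtColor(t['image'],cv2.COLOR_BGR2HSV)
for n,lo,hi in [('yel',(25,150,150),(35,255,255)),('turq',(80,150,120),(95,255,255))]:
    m=cv2.inRange(hsv,lo,hi);c=max(cv2.findContours(m,0,2)[0],key=cv2.contourArea);x,y,w,h=cv2.boundingRect(c)
    print(n,onz(t,(x+w/2,y+w/2),96),w,onz(t,(x,y+20),100)[:2],onz(t,(x+w,y+20),100)[:2])
H=np.array([604.8,-43]);
s=r.sense();print(s['tool_pos'],s['tcp_rot'])
def kf(al,gap):
    a=np.radians(al);b=np.array([np.sin(a),np.cos(a)]);n=np.array([np.cos(a),-np.sin(a)])
    return H+100*b+(5+11*abs(n[0])+6.5*abs(n[1])+gap)*n
for al,g in [(38,12),(38,0),(30,0),(20,0),(10,0),(5,0),(1.45,0),(1.45,-2)]: print(al,g,kf(al,g))
```

```text
yel [736.05039188 135.31827745  96.        ] 35 [727.67606228 180.53445904] [729.0033838   89.14599428]
turq [ 746.61371753 -128.7049959    96.        ] 36 [739.49197598 -80.86474258] [ 740.86822778 -175.26873897]
[594.26002852 -19.22831765 196.86536774] [-179.68959227   -0.96931475  177.89926524]
38 12 [689.74636188  17.53444995]
38 0 [680.29023284  24.92238765]
30 0 [670.19470958  34.71440066]
20 0 [655.50278161  44.96347395]
10 0 [638.86873141  52.53542464]
5 0 [629.97734698  55.17925132]
1.45 0 [623.48623975  56.55903268]
1.45 -2 [621.48688017  56.60964182]
```

Call:
carry_out(
  increments=[
    [[-0.024, 0.0095, 0.005], [0, -0.004, 0], 1],
    [[-0.024, 0.0095, 0.005], [0, -0.004, 0], 1],
    [[-0.024, 0.0095, 0.005], [0, -0.004, 0], 1],
    [[-0.024, 0.0095, 0.005], [0, -0.004, 0], 1],
    [[0, 0, 0], [0, 0, 0], 1],
    [[0, 0, 0], [0, 0, 0], 1],
  ],
)

```text
time: 9.75
tool_pos: [689.3, 14.6, 165.8]
tcp_rot: [-179.7, -0.8, 177.8]
ft_force: [-0.2, -0.6, -0.1]
finger_gap: -0.1
```

Call:
carry_out(
  increments=[
    [[-0.001, 0, 0.025], [0, 0, 0], 1],
    [[0, 0, 0.025], [0, 0, 0], 1],
    [[0, 0, 0.025], [0, 0, 0], 1],
    [[0, 0, 0.018], [0, 0, 0], 1],
    [[0, 0, 0.006], [0, 0, 0], 1],
    [[0, 0, 0], [0, 0, 0], 1],
    [[0, 0, 0], [0, 0, 0], 1],
  ],
)

```text
time: 10.45
tool_pos: [683.7, 11.1, 63.6]
tcp_rot: [-179.6, -1.0, 177.7]
ft_force: [0.2, -0.2, -0.7]
finger_gap: -0.1
```

Run:
```python
from h import *
print(r.sense()['tool_pos'],r.sense()['tcp_rot'])
s=snap('scene','s8');c=s['image'][150:270,250:410];cv2.imwrite('pics/s8_c.png',cv2.resize(c,None,fx=4.8,fy=4.8,interpolation=cv2.INTER_CUBIC))
```

```text
[683.66259266  11.08127129  63.55743512] [-179.63943898   -1.03072164  177.67081572]
```

View pics/s8_c.png

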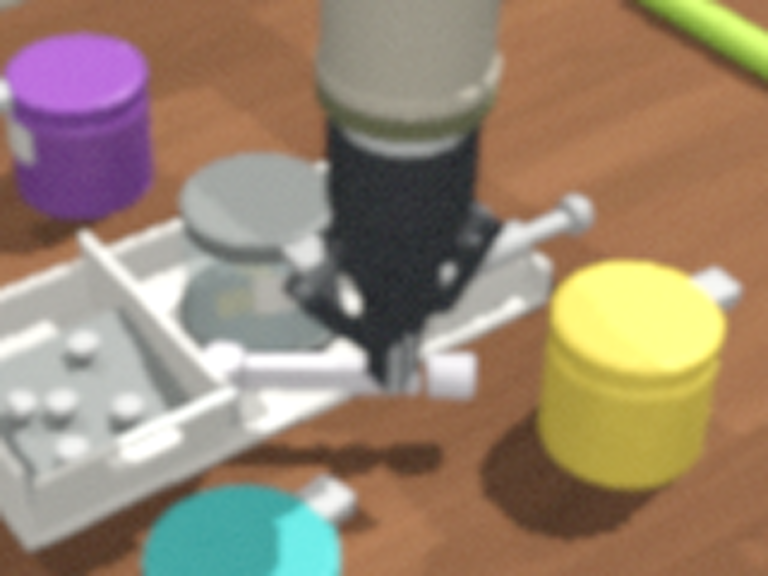

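Call:
carry_out(
  increments=[
    [[0.002, 0.004, 0.001], [0, 0, 0], 1],
    [[0.002, 0.004, 0], [0, 0, 0], 1],
    [[0.002, 0.004, 0], [0, 0, 0], 1],
    [[0.0025, 0.004, 0], [0, 0, 0], 1],
    [[0.003, 0.004, 0], [0, 0, 0], 1],
    [[0.003, 0.003, 0], [0, 0, 0], 1],
    [[0.003, 0.0025, 0], [0, 0, 0], 1],
    [[0.0035, 0.0025, 0], [0, 0, 0], 1],
    [[0.0035, 0.0025, 0], [0, 0, 0], 1],
    [[0, 0, 0], [0, 0, 0], 1],
  ],
)

```text
time: 11.5
tool_pos: [661.1, 45.8, 67.6]
tcp_rot: [-179.6, -0.6, 177.7]
ft_force: [0.0, -0.5, -0.2]
finger_gap: 0.1
```

Run:
```python
from h import *
print(r.sense()['tool_pos'],r.sense()['tcp_rot'])
s=snap('scene','s9');c=s['image'][150:270,250:410];cv2.imwrite('pics/s9_c.png',cv2.resize(c,None,fx=4.8,fy=4.8,interpolation=cv2.INTER_CUBIC))
```

```text
[661.05605058  45.80954128  67.58258993] [-179.63153595   -0.62065895  177.71902359]
```

View pics/s9_c.png

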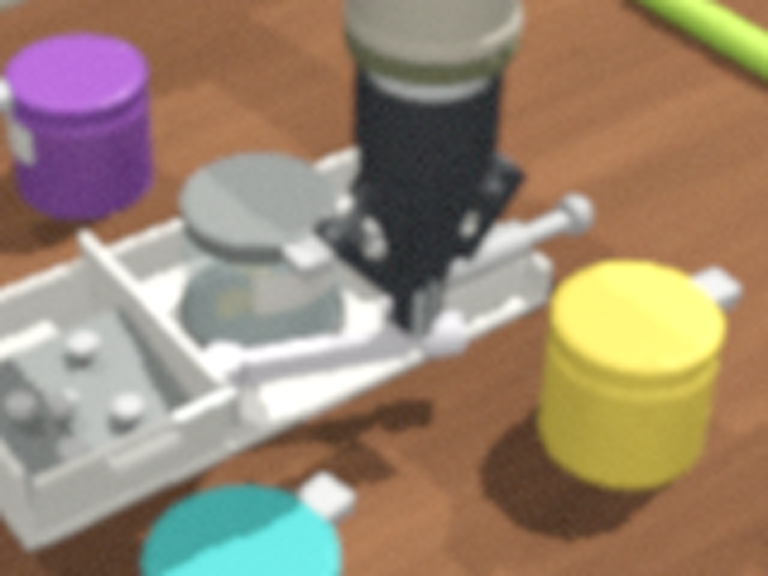

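Call:
carry_out(
  increments=[
    [[0.004, 0.003, 0.0015], [0, 0, 0], 1],
    [[0.004, 0.003, 0.0015], [0, 0, 0], 1],
    [[0.004, 0.002, 0.001], [0, 0, 0], 1],
    [[0.004, 0.002, 0], [0, 0, 0], 1],
    [[0.004, 0.002, 0], [0, 0, 0], 1],
    [[0.004, 0.0015, 0], [0, 0, 0], 1],
    [[0.004, 0.001, 0], [0, 0, 0], 1],
    [[0, 0, 0], [0, 0, 0], 1],
  ],
)

```text
time: 12.35
tool_pos: [631.3, 62.3, 63.3]
tcp_rot: [-179.6, -0.6, 177.7]
ft_force: [-0.3, 0.6, 0.2]
finger_gap: -0.0
```

Run:
```python
from h import *
print(r.sense()['tool_pos'],r.sense()['tcp_rot'])
s=snap('scene','s10');c=s['image'][150:270,250:410];cv2.imwrite('pics/s10_c.png',cv2.resize(c,None,fx=4.8,fy=4.8,interpolation=cv2.INTER_CUBIC))
```

```text
[631.27408796  62.31575469  63.32171441] [-179.62406535   -0.62067053  177.69616755]
```

View pics/s10_c.png

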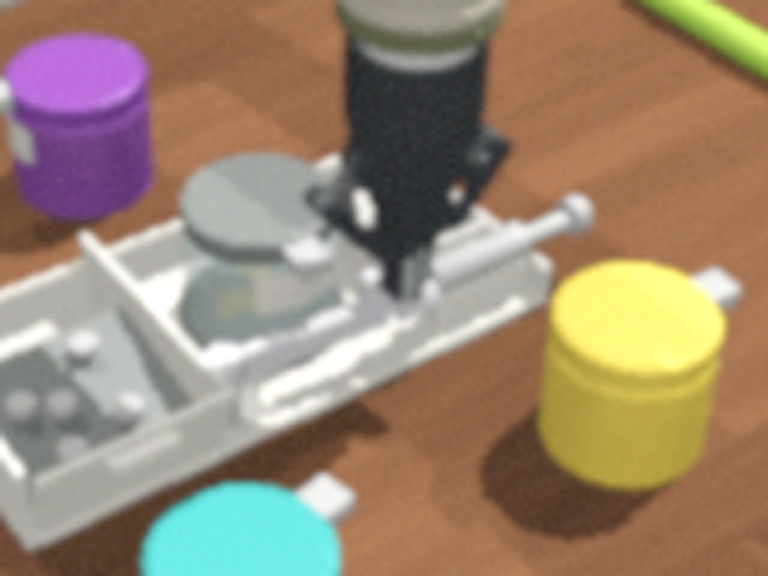

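Call:
carry_out(
  increments=[
    [[0.003, -0.0005, 0], [0, 0, 0], 1],
    [[0.003, 0, 0], [0, 0, 0], 1],
    [[0.0025, 0, 0], [0, 0, 0], 1],
    [[0, 0, 0], [0, 0, 0], 1],
  ],
)

```text
time: 12.8
tool_pos: [625.0, 61.9, 64.2]
tcp_rot: [-179.7, -0.3, 177.7]
ft_force: [-0.7, 0.8, 0.5]
finger_gap: 0.0
```

Call:
carry_out(
  increments=[
    [[0.002, 0, 0], [0, 0, 0], 1],
    [[0.001, 0, 0], [0, 0, 0], 1],
  ],
)

```text
time: 13.0
tool_pos: [624.9, 61.9, 64.8]
tcp_rot: [-179.7, 0.1, 177.7]
ft_force: [6.8, 0.5, -5.8]
finger_gap: -0.0
```

Call:
carry_out(
  increments=[
    [[0.002, 0, 0], [0, 0, 0], 1],
    [[0.002, 0, 0], [0, 0, 0], 1],
  ],
)

```text
time: 13.2
tool_pos: [624.7, 61.9, 65.1]
tcp_rot: [-179.7, 0.7, 177.6]
ft_force: [13.4, 0.8, -11.0]
finger_gap: 0.2
```

Call:
carry_out(
  increments=[
    [[-0.004, 0, 0], [0, 0, 0], 1],
    [[-0.008, 0, 0], [0, 0, 0], 1],
    [[-0.01, 0, -0.005], [0, 0, 0], 1],
    [[-0.01, 0, -0.03], [0, 0, 0], 1],
    [[0, 0, -0.04], [0, 0, 0], 1],
    [[0, 0, -0.04], [0, 0, 0], 1],
    [[0, 0, 0], [0, 0, 0], 1],
    [[0, 0, 0], [0, 0, 0], 1],
  ],
)

```text
time: 14.0
tool_pos: [655.4, 60.4, 182.0]
tcp_rot: [-179.7, 0.1, 177.6]
ft_force: [-1.0, -0.5, -0.5]
finger_gap: -0.0
```

Run:
```python
from h import *
s=snap('scene','s11');c=s['image'][150:270,250:410];cv2.imwrite('pics/s11_c.png',cv2.resize(c,None,fx=4.8,fy=4.8,interpolation=cv2.INTER_CUBIC))
s=snap('wrist','w11')
print(r.sense()['tool_pos'],r.sense()['tcp_rot'])
```

```text
[655.50022368  60.41250966 181.80248463] [-1.79674094e+02  1.69746215e-01  1.77591580e+02]
```

View pics/s11_c.png

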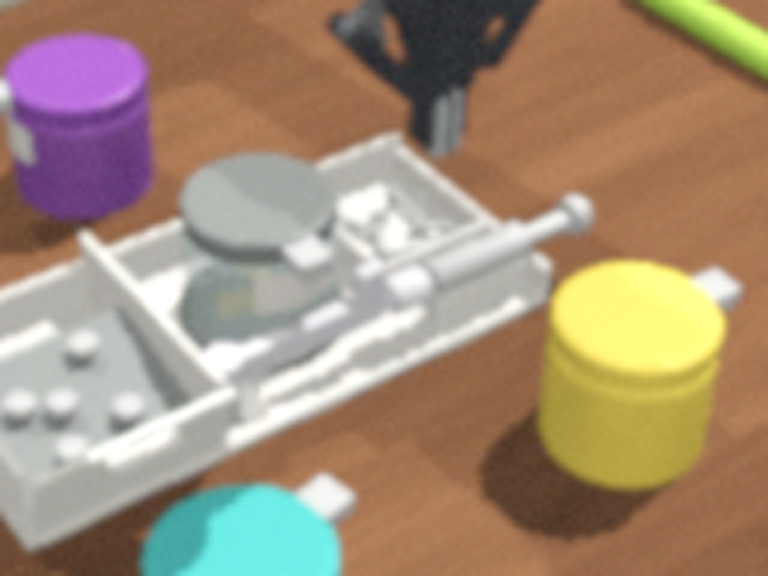

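View pics/w11.png

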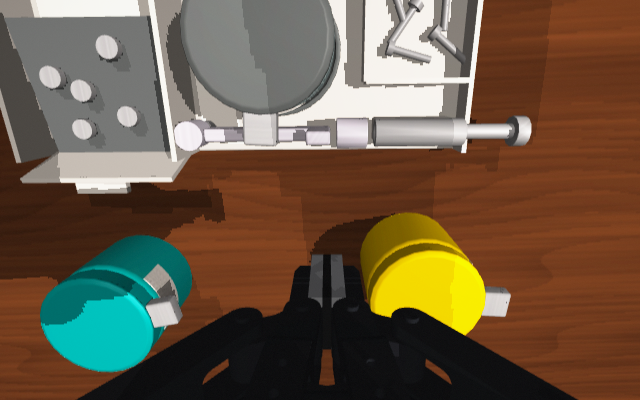

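Run:
```python
from h import *
w=load('w11');c=w['image'][100:170,170:550];cv2.imwrite('pics/w11_c.png',cv2.resize(c,None,fx=2.1,fy=2.1,interpolation=cv2.INTER_CUBIC))
w7=load('w7')
for uv in [(530,131)]: print(onz(w,uv,42),tri([(w,uv),(w7,(450+688/4.5,170+124/4.5))]))
print('knuckle end',onz(w,(466,131),44),'hinge',onz(w,(188,136),56))
p=[onz(w,q,74) for q in [(307,145),(329,145)]];print('ktab outer',p)
a=np.radians(-1.45);Rm=np.array([[np.cos(a),-np.sin(a)],[np.sin(a),np.cos(a)]])
for q in p: print(Rm.T@(q[:2]-[543,24.5]))
t=[onz(w,q,97) for q in [(246,144),(276,145)]];print('clip',t,Rm.T@((t[0]+t[1])[:2]/2-[543,24.5]))
top=load('top0');print('hammer',onz(top,(185,174),20),onz(top,(158,262),20))
```

```text
[613.56750405 224.31597178  42.        ] (array([612.15005765, 222.27503648,  46.92279545]), [np.float64(1.0153339035150513), np.float64(1.0153339035150049)])
knuckle end [611.23572532 172.76908409  44.        ] hinge [604.82580921 -43.37314824  56.        ]
ktab outer [array([612.72268584,  48.39750118,  74.        ]), array([613.36456541,  64.17149471,  74.        ])]
[69.09564374 25.6541517 ]
[69.3381636 41.4393367]
clip [array([607.06507861,  10.25609205,  97.        ]), array([608.50917844,  29.75896288,  97.        ])] [64.88006301 -2.85162338]
hammer [634.10675304 428.54234821  20.        ] [391.6916652  490.60446598  20.        ]
```

View pics/w11_c.png

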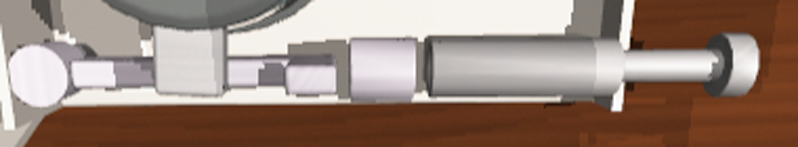

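Call:
carry_out(
  increments=[
    [[0.0085, 0.03, 0], [0, 0, 0], 1],
    [[0.0085, 0.03, 0], [0, 0, 0], 1],
    [[0.0085, 0.03, 0], [0, 0, 0], 1],
    [[0.0085, 0.03, 0.005], [0, 0, 0], 1],
    [[0.0085, 0.03, 0.005], [0, 0, 0], 1],
    [[0.008, 0.03, 0.005], [0, 0, 0], 1],
    [[0, 0, 0], [0, 0, 0], 1],
    [[0, 0, 0], [0, 0, 0], 1],
  ],
)

```text
time: 14.9
tool_pos: [604.8, 245.8, 151.0]
tcp_rot: [-179.3, -1.0, 177.4]
ft_force: [-0.3, -0.9, 0.3]
finger_gap: 0.4
```

Call:
carry_out(
  increments=[
    [[-0.004, 0, 0.02], [0, -0.004, 0], 1],
    [[-0.003, 0, 0.024], [0, -0.004, 0], 1],
    [[0, 0, 0.022], [0, -0.004, 0], 1],
    [[0, 0, 0.02], [0, -0.003, 0], 1],
    [[0, 0, 0.01], [0, 0, 0], 1],
    [[0, 0, 0], [0, 0, 0], 1],
    [[0, 0, 0], [0, 0, 0], 1],
  ],
)

```text
time: 15.6
tool_pos: [611.5, 237.1, 49.2]
tcp_rot: [-179.1, -0.3, 177.1]
ft_force: [-0.3, 0.1, 0.9]
finger_gap: 0.1
```

Run:
```python
from h import *
s=snap('scene','s12');c=s['image'][150:250,290:430];cv2.imwrite('pics/s12_c.png',cv2.resize(c,None,fx=5.5,fy=5.5,interpolation=cv2.INTER_CUBIC))
print(r.sense()['tool_pos'],r.sense()['tcp_rot'])
```

```text
[611.57198945 237.18209846  49.43274881] [-179.14244141   -0.28319234  177.12991425]
```

View pics/s12_c.png

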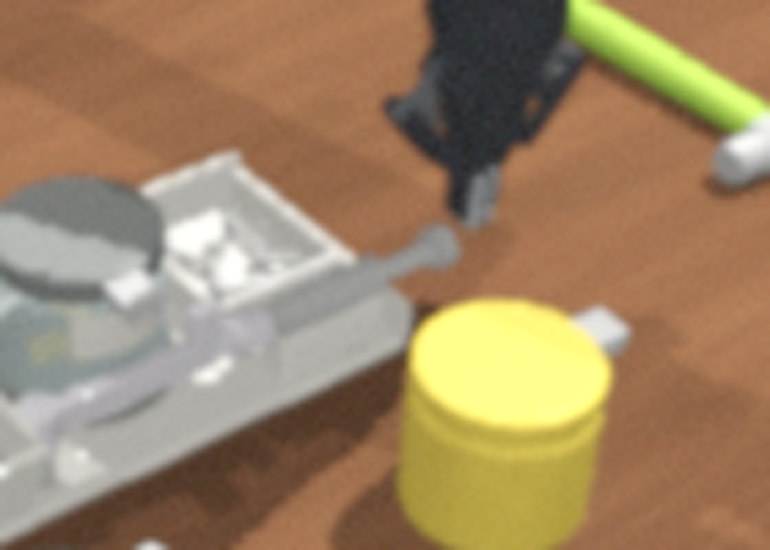

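Call:
carry_out(
  increments=[
    [[0, 0.002, 0.004], [0, 0, 0], 1],
    [[0, 0, 0.002], [0, 0, 0], 1],
    [[0, 0, 0], [0, 0, 0], 1],
    [[0, -0.003, 0], [0, 0, 0], 1],
    [[0, -0.004, 0], [0, 0, 0], 1],
    [[0, -0.004, 0], [0, 0, 0], 1],
    [[0, -0.004, 0], [0, 0, 0], 1],
    [[0, -0.004, 0], [0, 0, 0], 1],
    [[0, 0, 0], [0, 0, 0], 1],
  ],
)

```text
time: 16.55
tool_pos: [613.6, 219.4, 48.0]
tcp_rot: [-179.3, 0.1, 177.1]
ft_force: [-0.8, -0.1, 0.1]
finger_gap: -0.3
```

Run:
```python
from h import *
s=snap('scene','s13');c=s['image'][150:250,290:430];cv2.imwrite('pics/s13_c.png',cv2.resize(c,None,fx=5.5,fy=5.5,interpolation=cv2.INTER_CUBIC))
print(r.sense()['tool_pos'],r.sense()['tcp_rot'])
```

```text
[613.60121415 219.67041864  48.01871622] [-1.79286855e+02  1.01728464e-01  1.77147903e+02]
```

View pics/s13_c.png

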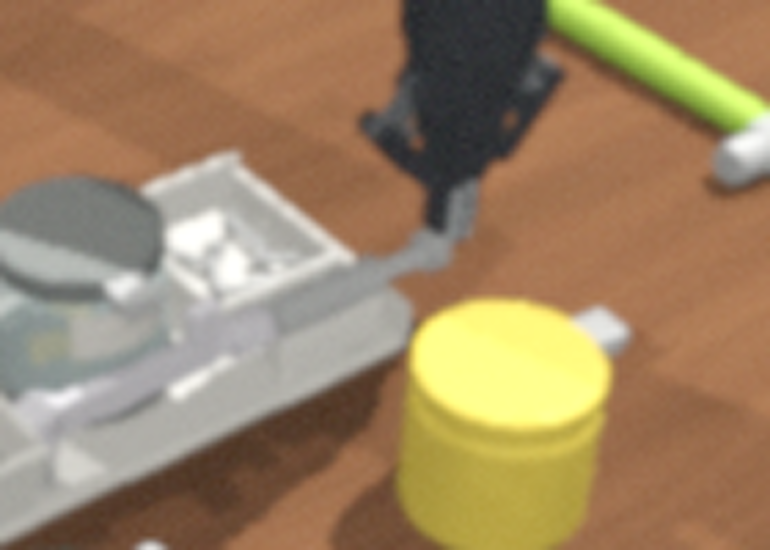

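Call:
carry_out(
  increments=[
    [[0, 0.004, 0.002], [0, 0, 0], 1],
    [[0, 0.001, 0.004], [0, 0, 0], 1],
    [[0, 0, 0.002], [0, 0, 0], 1],
    [[0, 0, 0], [0, 0, 0], 1],
    [[0, -0.004, 0], [0, 0, 0], 1],
    [[0, -0.004, 0], [0, 0, 0], 1],
    [[0, -0.004, 0], [0, 0, 0], 1],
    [[0, -0.004, 0], [0, 0, 0], 1],
    [[0, -0.004, 0], [0, 0, 0], 1],
    [[0, 0, 0], [0, 0, 0], 1],
  ],
)

```text
time: 17.6
tool_pos: [612.9, 203.8, 39.5]
tcp_rot: [-179.3, 0.1, 177.2]
ft_force: [1.1, 0.2, -0.4]
finger_gap: 0.1
```

Call:
carry_out(
  increments=[
    [[0, -0.004, -0.001], [0, 0, 0], 1],
    [[0, -0.004, -0.001], [0, 0, 0], 1],
    [[0, -0.003, 0], [0, 0, 0], 1],
    [[0, 0, 0], [0, 0, 0], 1],
  ],
)

```text
time: 18.0
tool_pos: [612.1, 192.5, 41.8]
tcp_rot: [-179.4, 0.1, 177.2]
ft_force: [0.1, 3.5, -1.1]
finger_gap: -0.1
```

Run:
```python
from h import *
s=snap('scene','s14');c=s['image'][150:250,290:430];cv2.imwrite('pics/s14_c.png',cv2.resize(c,None,fx=5.5,fy=5.5,interpolation=cv2.INTER_CUBIC))
print(r.sense()['tool_pos'],r.sense()['tcp_rot'])
```

```text
[612.10753932 192.54224377  41.78506044] [-1.79388480e+02  1.03209914e-01  1.77165783e+02]
```

View pics/s14_c.png

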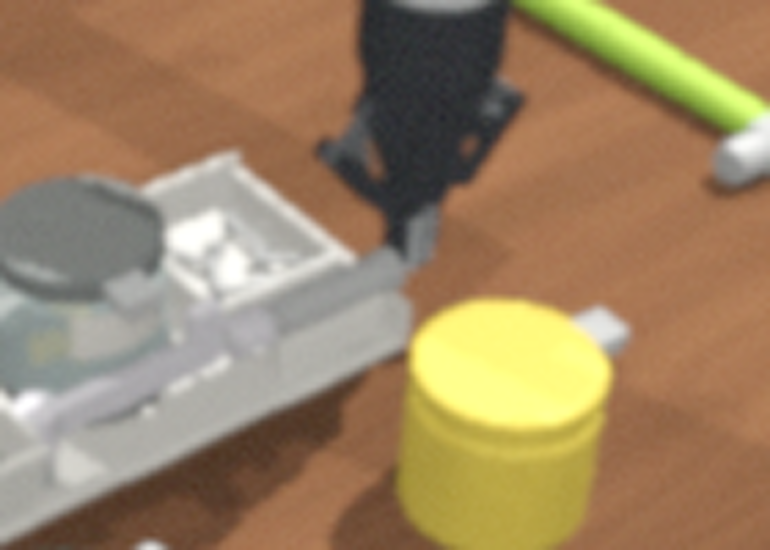

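Call:
carry_out(
  increments=[
    [[0, -0.002, 0], [0, 0, 0], 1],
    [[0, -0.002, 0], [0, 0, 0], 1],
    [[0, 0, 0], [0, 0, 0], 1],
  ],
)

```text
time: 18.35
tool_pos: [612.0, 192.9, 41.9]
tcp_rot: [-179.8, 0.2, 177.3]
ft_force: [-0.2, -0.8, 0.2]
finger_gap: 0.1
```

Call:
carry_out(
  increments=[
    [[0, -0.003, 0], [0, 0, 0], 1],
    [[0, -0.002, 0], [0, 0, 0], 1],
    [[0, -0.002, 0], [0, 0, 0], 1],
  ],
)

```text
time: 18.65
tool_pos: [611.8, 192.3, 42.2]
tcp_rot: [179.7, 0.3, 177.4]
ft_force: [1.2, 10.2, -3.4]
finger_gap: 0.2
```

Call:
carry_out(
  increments=[
    [[0, 0.005, 0], [0, 0, 0], 1],
    [[0, 0.01, 0], [0, 0, 0], 1],
    [[0, 0.015, -0.01], [0, 0, 0], 1],
    [[0.01, 0.015, -0.035], [0, 0, 0], 1],
    [[0, 0, -0.045], [0, 0, 0], 1],
    [[0, -0.025, -0.045], [0, 0, 0], 1],
    [[-0.02, -0.04, 0], [0, 0, 0], 1],
    [[-0.02, -0.04, 0], [0, 0, 0], 1],
    [[-0.02, -0.04, 0], [0, 0, 0], 1],
    [[0, 0, 0], [0, 0, 0], 1],
    [[0, 0, 0], [0, 0, 0], 1],
  ],
)

```text
time: 19.75
tool_pos: [659.2, 93.3, 191.1]
tcp_rot: [180.0, 0.6, 177.7]
ft_force: [0.1, 0.4, -0.9]
finger_gap: -0.3
```

Run:
```python
from h import *
s=snap('wrist','w15')
print(r.sense()['tool_pos'],r.sense()['tcp_rot'])
s=snap('scene','s15');c=s['image'][150:250,260:420];cv2.imwrite('pics/s15_c.png',cv2.resize(c,None,fx=5,fy=5,interpolation=cv2.INTER_CUBIC))
```

```text
[659.16952712  93.24083788 191.10180491] [-179.98393535    0.63252573  177.70270941]
```

View pics/w15.png

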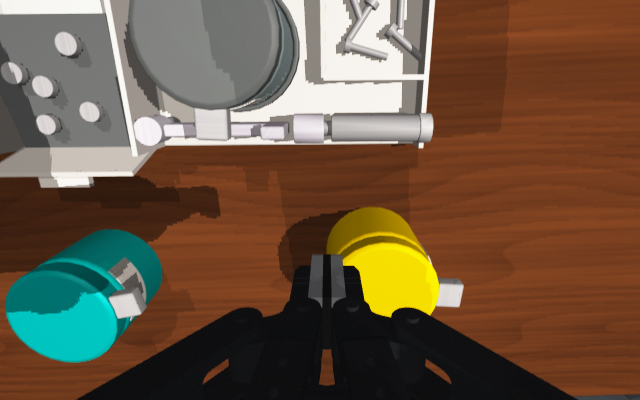

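View pics/s15_c.png

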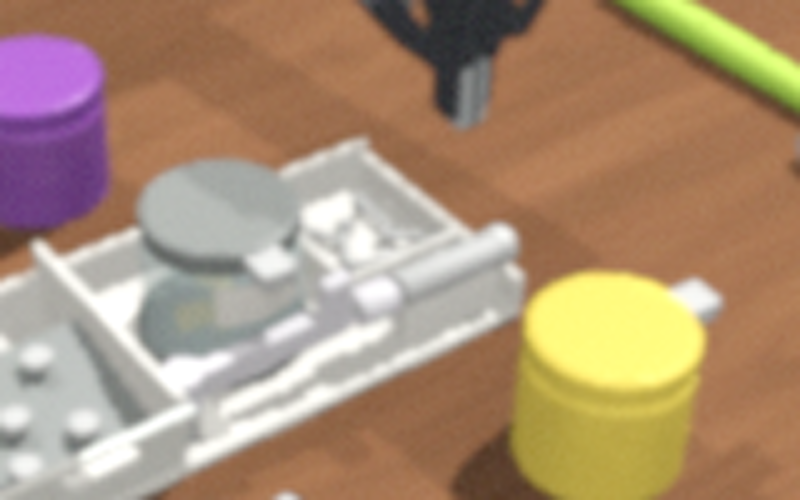

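Run:
```python
from h import *
w=load('w15');c=w['image'][90:160,120:450];cv2.imwrite('pics/w15_c.png',cv2.resize(c,None,fx=2.4,fy=2.4,interpolation=cv2.INTER_CUBIC))
a=np.radians(-1.45);Rm=np.array([[np.cos(a),-np.sin(a)],[np.sin(a),np.cos(a)]]);f=lambda q,z:Rm.T@(onz(w,q,z)[:2]-[543,24.5])
print('clip',(f((195,138),97)+f((229,138),97))/2,'pinface',f((433,127),42),'headinner',f((420,127),44),'ktab',f((262,139),74),f((286,138),74))
```

```text
clip [64.31155883 -3.50141189] pinface [ 65.32822811 160.46182301] headinner [ 64.95128834 149.2969503 ] ktab [68.62369535 25.69629412] [68.15365121 43.4123721 ]
```

View pics/w15_c.png

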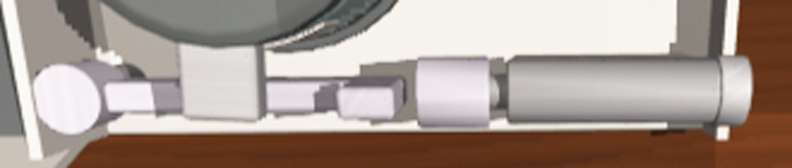

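The head sits flush against the knuckle, with no shaft showing. The pin bridges the gap into the keeper's knuckle, the keeper is shut and the tab faces front. I'm handing in.

Run:
```python
from bench import r
print(r.hand_in()); print(r.sense()['time'])
```

```text
the job is handed in; nothing more can be done
None
the job is handed in; nothing more can be done
```

All three steps are done in order and the job is handed in. The robot clock read about 20 s, and no verdict was reported. I turned the jar with the shut fingertips on its clip tab, swung the keeper bar shut by its tab, and pushed the pin home. Then I lifted the fingers clear.

Last checks, in the tray's frame:

| Check | Measured | Limit or target |
|---|---|---|
| Clip tab, sideways (y) | -3.5 mm, about 3° off square | ±13.5 mm |
| Clip tab, outward (x) | about 64 mm | above 55 mm |
| Keeper tab outer face | 68–69 mm; the bar came up against its stop | 69 mm when shut |
| Pin head face | about 160 mm; no gap to the knuckle visible | below 163 mm, home is 158 mm |

- **Jar:** it looks upright and seated in both views.
- **Hammer, spanner and bottle:** the fingers stayed well away from all three. I did not measure their positions again afterwards.
- **Disagreements:** the tray angle came out between -1.3° and -2.1° depending on which feature I measured. Two-view heights of the pin head ranged from 40 to 51 mm against the stated 41–43 mm. The pin stopped with the fingers 4 mm short of where I expected. The fingers may be thicker than I assumed, and the last pictures show the head flush.

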